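# Reset the counter, shut and pin the tube carrier

### The arm

A 6-joint arm with a two-finger parallel gripper is mounted at the origin on a cart in front of the work surface, level with it; the furniture and walls round the work are solid. World frame = base frame: x ahead of the robot, y to its left, z up, the work surface at z = 0. Lengths are in m, angles in rad, forces in N, time in s.
With the tool pointing down it reaches from about 0.425 to 0.925 m from the base axis. Payload 12.5 kg.
Tool frame: the origin (TCP) lies on the centre line of the jaws, within the pads' length; the fingertips stand 22 mm ahead of it and the grasp point (between the pads) lies 3 mm ahead of it; z points along the fingers, y is the direction in which the jaws open and shut (so a half turn about z gives the same grasp; the last joint's range is limited). The gripper opens to 85 mm and grips with 20 to 120 N. Pads are 22 mm wide; open, the fingers measure 114 mm over their backs; the gripper's body (76 mm by 85 mm) begins 54 mm behind the grasp point. The pads swing forward as they close: fully open they stand 13 mm farther back than shut.
Start: joints at [-1.256, 0.491, 1.559, -0, 1.092, -0.106], TCP at [0.255, -0.57, 0.253] pointing down, gripper open.
Joint ranges: [-3.1, 3.1], [-0.84, 2.19], [0.05, 2.79], [-1.13, 4.28], [0.06, 2.93], [-2.69, 2.69]. Speed limits (rad/s): [2.22, 2.22, 2.79, 3.14, 3.14, 3.14].

### API

Orientations are given as a 3x3 rotation matrix whose columns are the frame's x, y, z axes.
In Python, from workcell import get_obs, grab_frame, camera_info, close_job gives the robot as it stands.
- The arm moves only by the tool move_arm, never from a script. Its argument "series" is a list of rows, each a list of 7 numbers: the opening, from 0 (shut) to 1 (fully open), then the shift along the world's x, y, z scaled (see below), then the turn, a rotation vector about the world's x, y, z scaled (see below). In form: [[gripper, dx, dy, dz, ax, ay, az], ...]. A call has 1 to 10 rows; each row shifts and turns the commanded pose from where the row before left it; what a row does not reach is not made up. The controller multiplies each number of a shift by 25 cm and each number of a turn by 90 degrees. A row lasts 1/8 s, in which the tool goes at most 62.5 mm and 10.7 degrees, less where a joint would pass 70% of its speed; a pose out of reach is approached as far as the arm can. A call with a number of a shift or a turn outside -1 to 1 is refused whole. A call with a gripper value outside its range is refused whole. The fingers move at their own pace and stop on an object; the grip force is fixed at half the most. Time passes only in rows, so rows that do not move let the fingers close. It gives the time, the measured TCP pose, the force and the opening at its end, in the units of the state.
- get_obs(): the state, without advancing time (a new reading comes with each control period).
- grab_frame(name): name is "scene" or "side" or "wrist"; returns the picture (384x512x3 uint8, red, green, blue); there is no depth.
- camera_info(name): a dict with "K" (3x3 intrinsics, pixels), "extrinsics" (4x4, takes a point from camera to world coordinates); the wrist camera has in their place "mount" (4x4, takes a point from camera to tool coordinates, whose origin is the TCP and whose axes are the flange's). Camera axes: x right, y down, z forward; pixel columns grow to the right and rows downward; lengths in m; the calibration is good to about 2 mm. A picture is of the moment at which its call begins: read the wrist's pose just before it. camera_info takes no time and is no camera call.
- close_job(): hands the job in, once; it reports no verdict.
The state is a dict: "time": time; "qpos": joint angles; "joint_vel": joint speeds; "joint_torque": joint torques, N m; "tcp_pos": TCP position; "ee_rot": TCP orientation; "contact_force": force on the tool from outside, world axes, zero at the start; "wrist_torque": the same for the moment, N m; "grip_width": finger opening in m.
Only numpy, scipy, OpenCV 4.12 (cv2) and the standard library are available. Lean on these libraries where they do the work, as an engineer would, in place of code of your own. Each camera call takes 0.05 s, during which the arm holds its last target. There are 200 camera calls.

### The job

Get the shaker's tube carrier ready for the next run: first turn the black knob on the counter box anticlockwise, fully back to its zero stop, then swing the carrier's open upper half down shut over the glass tube. Then take the steel pin from its stand and push it straight down through the holes of both halves until its collar sits on the upper half; finish while still holding the pin by its grip and pressing it down firmly (about 10 N), so that the halves stay pressed shut and I can strap them. Leave the other things on the worktop where they are.

Things in the scene. Friction and masses are not known exactly. Their poses are not given: they have to be found in the camera images.
- carrier: bare aluminium clamshell tube carrier, fixed on a dark 120 x 160 x 8 mm plate; a glass tube lies fixed in its groove along y, ends 100 mm either side of the middle. Two halves, each 90 (x) by 130 (y) by 22 mm thick: lower fixed, top face 30 mm above the worktop; top of the upper, shut, 52.5 mm. Origin: centre of the underside; z up, x from the front (pin holes) to the hinge at the back
- upper (a joint): hinge of the carrier's upper half, rad: 0 = shut flat on the lower half, grows as its front edge swings up and back (0.9 to 1.4 at the start, stop at 1.9). Stiff hinge: the half (0.25 kg) stays at any angle; pushing it shut takes 1 to 4 N at the front edge. Can be pushed shut from behind and above with closed fingertips
- hinge_mid (a point): middle of the hinge axis (which runs along the carrier's y), 51 mm behind the carrier's origin and 30 mm above the worktop; does not move with the upper half. Axes as the carrier's
- upper_hole (a point): mouth of the pin hole in the upper half: on its outer (top when shut) face, 77 mm from the hinge axis towards the front and 22.5 mm above it when shut, midway along y. Hole 12.5 mm across, right through, 2 mm chamfer. z points out of the outer face
- upper_edge (a point): middle of the upper half's front edge, on its outer face, 96 mm from the hinge axis; a small tab 36 mm wide sticks out 11 mm farther. Moves with the upper half
- lower_hole (a point): mouth of the pin hole in the lower half, on its top face, 26 mm in front of the carrier's origin; 12.5 mm across, 22 mm deep; straight under upper_hole when shut
- pin: plain steel pin, upright in its stand at the start, 82 mm long, about 0.12 kg: round shank 10 mm in diameter and 40 mm long with a 4 mm tapered tip, then a collar 28 mm across and 4 mm thick, then a round ribbed grip 22 mm across, from 44 to 82 mm above the tip. Origin: the tip; z along the pin towards the grip
- pin_collar (a point): underside of the pin's collar, on its axis, 40 mm above the tip; it rests on the upper half when the pin is home
- pin_tip (a point): the pin's tip (the same point as its origin)
- stand: grey plastic pin stand, fixed, 50 x 50 x 46 mm on a 56 mm square foot, with one upright 12.5 mm hole through it in which the pin stands, collar on the stand's top. Origin: centre of the underside, z up
- counter: stroke counter: fixed grey box 84 x 84 x 40 mm with a white round dial and a black reset knob on top. Origin: centre of the underside, z up
- knob (a joint): angle of the counter's reset knob from its zero stop, rad: 0 = at the stop, pointer end to the counter's -x, beside a small post; grows clockwise seen from above, so it is turned back anticlockwise (0.5 to 1.35 at the start). Stiff (0.05 N m), stays where it is left
- knob_grip (a point): on the knob's axis (vertical, through the counter's origin), 64 mm above the worktop, in the upright bar grip of the knob: 42 mm long, 13 mm wide, from 48 to 76 mm above the worktop. x lies along the bar, away from the pointer end; it turns with the knob
- sample_jar_1: bystander: screw-capped sample jar, 48 mm across, 72 mm tall; origin at the centre of its underside
- weight_200: bystander: brass knobbed balance weight, 28 mm across, 40 mm tall; origin at the centre of its underside
- stopper_1: bystander: rubber stopper beside the scale, 23 mm across, 28 mm tall; origin at the centre of its underside
- tape_roll: bystander: roll of tape lying flat, 72 mm across, 19 mm high; origin at the centre of its underside
- stopper_2: bystander: rubber stopper in front of the carrier, 23 mm across, 28 mm tall; origin at the centre of its underside

How it is judged:
On the way, in this order (a step that is already met when the one before it is completed fails the run):
1. the counter's knob is back at its zero stop (value of joint knob below 0.06 rad), for 0.2 s.
2. the upper half is shut (value of joint upper below 0.05 rad), for 0.2 s.
3. the pin is home through both halves, collar on the upper half (distance between pin_collar and upper_hole below 0.004 m and angle between the z axis of pin and the z axis of carrier, either way round below 0.08 rad and horizontal distance between pin_tip and lower_hole below 0.005 m and value of joint upper below 0.02 rad), for 0.2 s.
At the end, for the whole second after the job is handed in: Knob within 0.06 rad of its zero stop; upper half shut (under 0.02 rad); pin through both holes, within 0.08 rad of upright, tip within 5 mm of the lower hole's axis, collar within 4 mm of the upper hole's mouth; fingers still hold it (over 3 N) and press it on the carrier with over 4 N (all of step 3 and value of joint knob below 0.06 rad and contact force between pin and carrier above 4 N and contact force between the fingers and pin above 3 N); the arm keeps its last pose, push and grip.
It fails at once if a bystander is pushed more than 4 cm or tipped over (distance of any of sample_jar_1, weight_200, stopper_1, tape_roll, stopper_2 from where it was at the start of the episode above 0.04 m or angle between any of sample_jar_1, weight_200, stopper_1, tape_roll, stopper_2's own z axis and vertical above 0.5 rad).
It also fails if it takes over 59 s, if anything falls off the work surface, if the arm or the gripper's body presses on something with over 40 N, if the wrist force passes 120 N, or if a joint passes its speed limit or range.

## Working session

There is one attempt and no reset: what is moved stays moved. The work goes in short steps, Python scripts to look and compute and a tool call to move; the robot and the scene stay as the last step left them, time stands still between calls to the robot, and variables do not carry over. Pictures are saved under pics/ and viewed, on a budget of 10 in all, crops included, one or two more only if the job needs it, and the job is handed in when it is done.

Besides the shell and the picture viewer there is one more tool, called after ">>>" in YAML: its name, and indented under it one key for each argument. move_arm: Moves the arm, as the interface text tells. Shifts and turns lie within -1 to 1; 1 stands for 25 cm of shift or 90 degrees of turn. Its arguments: {"type":"object","properties":{"series":{"type":"array"}},"required":["series"]}

```bash
mkdir -p pics; python3 - <<'E'
from workcell import *
import cv2, numpy as np
np.set_printoptions(precision=4,suppress=True)
o=get_obs(); print(o['time'],o['tcp_pos'],o['ee_rot'],o['grip_width'])
for n in ['scene','side','wrist']:
    f=grab_frame(n); c=camera_info(n); cv2.imwrite(f'pics/{n}0.png',f[:,:,::-1]); print(n,c)
E
```

```text
0.0 [ 0.2553 -0.5703  0.2527] [[ 0.9128  0.4085 -0.0004]
 [ 0.4085 -0.9128  0.0011]
 [ 0.0001 -0.0012 -1.    ]] 0.08564209096391924
scene {'K': array([[489.3759,   0.    , 245.3076],
       [  0.    , 489.3759, 190.9634],
       [  0.    ,   0.    ,   1.    ]]), 'extrinsics': array([[-0.4952, -0.4349,  0.7521, -0.5506],
       [-0.8687,  0.2611, -0.4209,  0.5386],
       [-0.0133, -0.8618, -0.5071,  0.7552],
       [ 0.    ,  0.    ,  0.    ,  1.    ]])}
side {'K': array([[375.4682,   0.    , 251.9888],
       [  0.    , 375.4682, 188.209 ],
       [  0.    ,   0.    ,   1.    ]]), 'extrinsics': array([[ 0.9786,  0.1381, -0.1525,  0.6564],
       [ 0.2052, -0.7077,  0.6761, -0.7968],
       [-0.0146, -0.6929, -0.7209,  0.8825],
       [ 0.    ,  0.    ,  0.    ,  1.    ]])}
wrist {'K': array([[310.787 ,   0.    , 256.3792],
       [  0.    , 310.787 , 192.213 ],
       [  0.    ,   0.    ,   1.    ]]), 'mount': array([[-0.0015, -0.9652, -0.2615,  0.0668],
       [ 1.    , -0.0013, -0.0011,  0.    ],
       [ 0.0007, -0.2615,  0.9652, -0.1201],
       [ 0.    ,  0.    ,  0.    ,  1.    ]])}
```

```bash
python3 - <<'E'
import cv2
for n in ['scene','side']:
    cv2.imwrite(f'pics/{n}0b.png',cv2.resize(cv2.imread(f'pics/{n}0.png'),(800,600),interpolation=cv2.INTER_CUBIC))
E
```

```text
(no output)
```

View pics/scene0b.png

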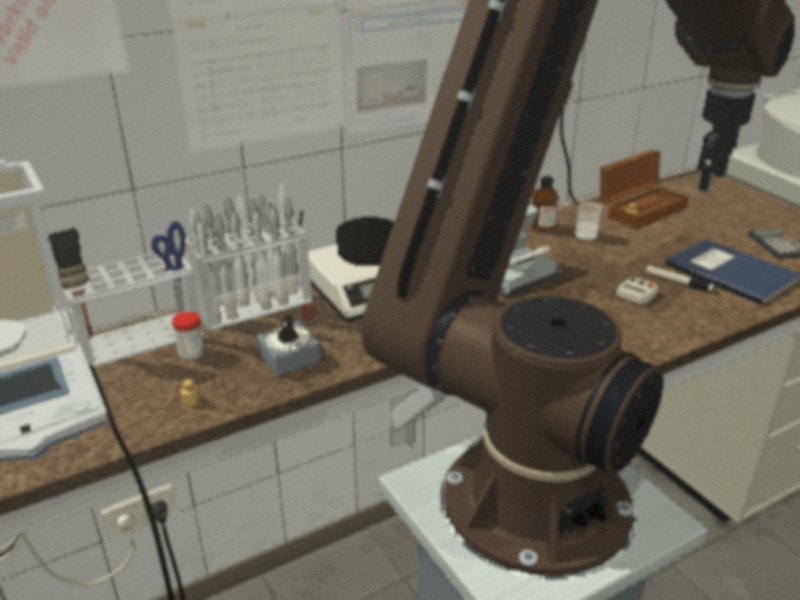

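View pics/side0b.png

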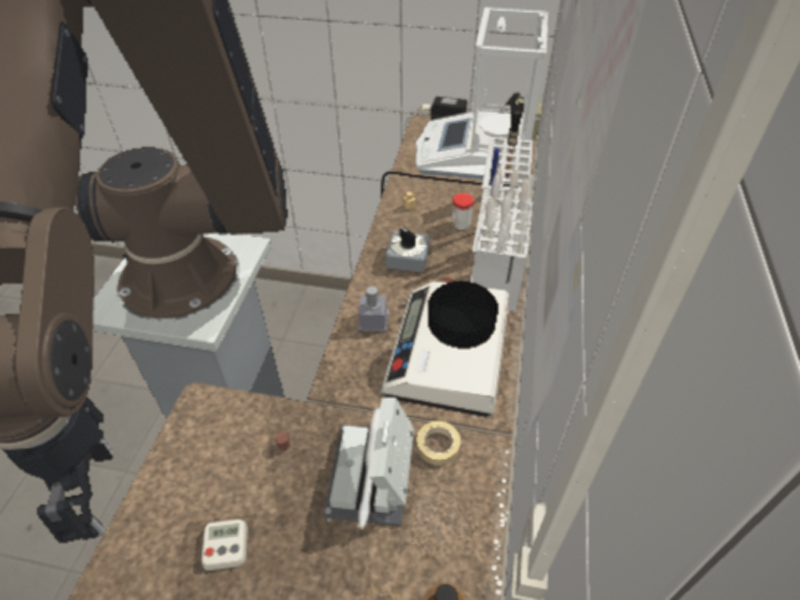

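Scene: counter dial at (289,342). Side: counter knob at (407,245), pin in its stand at (372,295), open carrier at (370,470), stopper_2 at (283,441) and tape at (438,443). All are in the 800x600 images.

```bash
cat > h.py <<'E'
from workcell import *
import cv2, numpy as np
np.set_printoptions(precision=4,suppress=True)
def cam(n,o=None):
    c=camera_info(n)
    if n!='wrist': return c['K'],c['extrinsics']
    o=o or get_obs(); T=np.eye(4);T[:3,:3]=o['ee_rot'];T[:3,3]=o['tcp_pos']
    return c['K'],T@c['mount']
def ray(KT,uv):
    K,T=KT; d=T[:3,:3]@np.linalg.solve(K,[uv[0],uv[1],1]); return T[:3,3],d
def atz(KT,uv,z):
    p,d=ray(KT,uv); return p+d*(z-p[2])/d[2]
def tri(obs):
    A=np.zeros((3,3));b=np.zeros(3)
    for KT,uv in obs:
        p,d=ray(KT,uv);d=d/np.linalg.norm(d);M=np.eye(3)-np.outer(d,d);A+=M;b+=M@p
    x=np.linalg.solve(A,b); return x,[np.linalg.norm(np.cross(x-ray(*o)[0],ray(*o)[1]/np.linalg.norm(ray(*o)[1]))) for o in obs]
def proj(KT,P):
    K,T=KT; q=K@(T[:3,:3].T@(np.array(P)-T[:3,3])); return q[:2]/q[2]
def snap(n,name,crop=None,size=None):
    o=get_obs(); f=grab_frame(n)[:,:,::-1]; cv2.imwrite(f'pics/{name}.png',f); np.save(f'pics/{name}.npy',np.array([*o['tcp_pos'],*o['ee_rot'].ravel()]))
    return f
def wcam(name):
    a=np.load(f'pics/{name}.npy'); return cam('wrist',dict(tcp_pos=a[:3],ee_rot=a[3:].reshape(3,3)))
E
python3 - <<'E'
from h import *
s=cam('side');c=cam('scene')
for n,uv,z in [('counter',(407,247),.04),('pin top',(372,292),.088),('carrier lower front L',(344,428),.03),('tube end near',(363,521),.035),('tube far',(388,402),.035),('stopper',(283,441),.02),('tape',(438,440),.02),('weight',(409,200),.02),('jar',(463,212),.036),('scale near corner',(388,385),.05)]:
    print(n,atz(s,np.array(uv)*.64,z))
print(atz(c,np.array((289,340))*.64,.04))
i=cv2.imread('pics/side0.png')
a=cv2.resize(i[245:345,195:295],(600,600),interpolation=cv2.INTER_CUBIC)
cv2.imwrite('pics/c1.png',a)
E
```

```text
counter [0.4773 0.1368 0.04  ]
pin top [ 0.4469 -0.0542  0.088 ]
carrier lower front L [ 0.4583 -0.3139  0.03  ]
tube end near [ 0.5274 -0.4609  0.035 ]
tube far [ 0.5198 -0.2533  0.035 ]
stopper [ 0.3636 -0.3517  0.02  ]
tape [ 0.6136 -0.2996  0.02  ]
weight [0.4455 0.3269 0.02  ]
jar [0.5802 0.2847 0.036 ]
scale near corner [ 0.515  -0.2294  0.05  ]
[0.4716 0.1507 0.04  ]
```

View pics/c1.png

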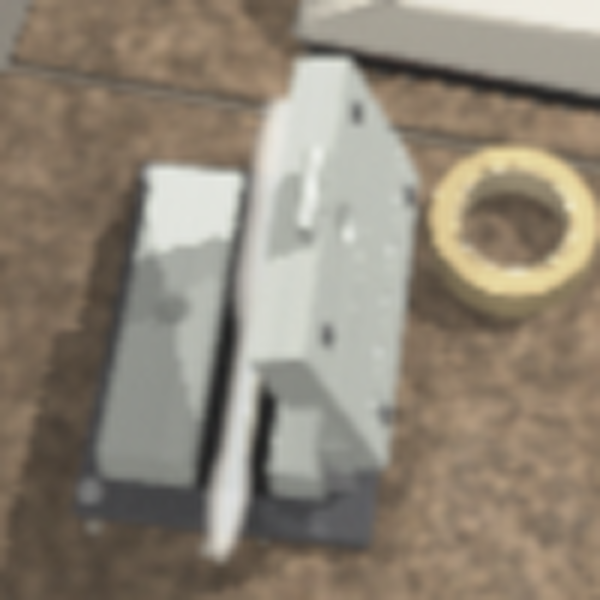

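Crop: carrier open, lower half's front strip at crop (170,330), with the hole probably near (170,305). The upper half is at about 1.1–1.2 rad, and the tube runs along y. Next I'll move the wrist over the counter and pin.

>>> move_arm:
  series:
    - [1,0.06,0.17,0.02,0,0,-0.019]
    - [1,0.06,0.17,0.02,0,0,-0.019]
    - [1,0.06,0.17,0.02,0,0,-0.019]
    - [1,0.06,0.17,0.02,0,0,-0.019]
    - [1,0.06,0.17,0.02,0,0,-0.019]
    - [1,0.06,0.17,0.02,0,0,-0.019]
    - [1,0.06,0.17,0.02,0,0,-0.019]
    - [1,0.06,0.17,0.02,0,0,-0.019]
    - [1,0.06,0.17,0.02,0,0,-0.019]
    - [1,0.06,0.17,0.02,0,0,-0.019]

```text
time: 1.4
tcp_pos: [0.4055, -0.1441, 0.3035]
ee_rot: [[0.993, 0.121, 0.0], [0.121, -0.993, -0.0], [0.0, 0.0, -1.0]]
contact_force: [0.7, -0.9, 0.1]
grip_width: 0.0853
```

>>> move_arm:
  series:
    - [1,0.06,0.17,0,0,0,-0.019]
    - [1,0.06,0.17,0,0,0,-0.019]
    - [1,0.06,0.17,0,0,0,-0.019]
    - [1,0.03,0.17,0,0,0,-0.019]
    - [1,0,0,0,0,0,0]
    - [1,0,0,0,0,0,0]

```text
time: 2.15
tcp_pos: [0.4577, 0.0243, 0.3032]
ee_rot: [[1.0, 0.004, -0.0], [0.004, -1.0, -0.0], [-0.0, 0.0, -1.0]]
contact_force: [-0.2, 0.6, 0.8]
grip_width: 0.0855
```

```bash
python3 - <<'E'
from h import *
o=get_obs();print(o['time'],o['tcp_pos'],o['ee_rot'],o['qpos'],o['contact_force'])
f=snap('wrist','w1');snap('scene','s1');snap('side','sd1')
cv2.imwrite('pics/w1b.png',cv2.resize(f,(800,600),interpolation=cv2.INTER_CUBIC))
E
```

```text
2.15 [0.4577 0.0243 0.3032] [[ 1.      0.0039 -0.0004]
 [ 0.0039 -1.     -0.0002]
 [-0.0004  0.0002 -1.    ]] [-0.0911  0.1961  1.8777 -0.0003  1.0682  1.476 ] [-0.2298  0.6084  0.7649]
```

View pics/w1b.png

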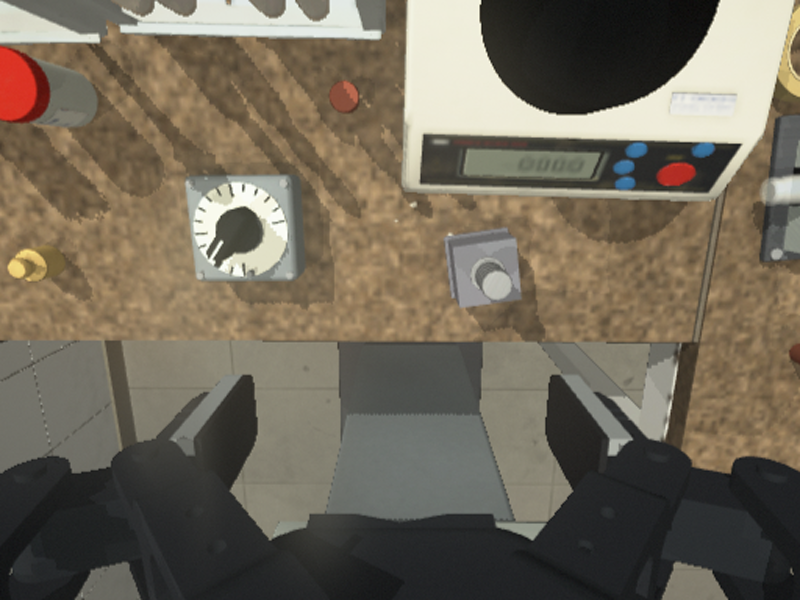

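Wrist: counter at (240,230) with the pointer end towards (212,262), i.e. about 40° clockwise of the counter's -x. Pin grip top at (497,285), stand top at (485,265). Stopper_1, the jar and the weight are well clear. Enlarging next.

```bash
python3 - <<'E'
from h import *
w=cv2.imread('pics/w1.png');s=cv2.imread('pics/side0.png')
def t(i,x,y,n,m=400): return cv2.resize(i[y:y+n,x:x+n],(m,m),interpolation=cv2.INTER_CUBIC)
r=np.hstack([t(w,114,106,80),t(w,272,132,80)])
r2=np.hstack([np.zeros((200,200,3),np.uint8),t(s,240,140,40,200),t(s,218,176,40,200),np.zeros((200,200,3),np.uint8)])
cv2.imwrite('pics/c2.png',np.vstack([r,r2]))
E
```

```text
(no output)
```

View pics/c2.png

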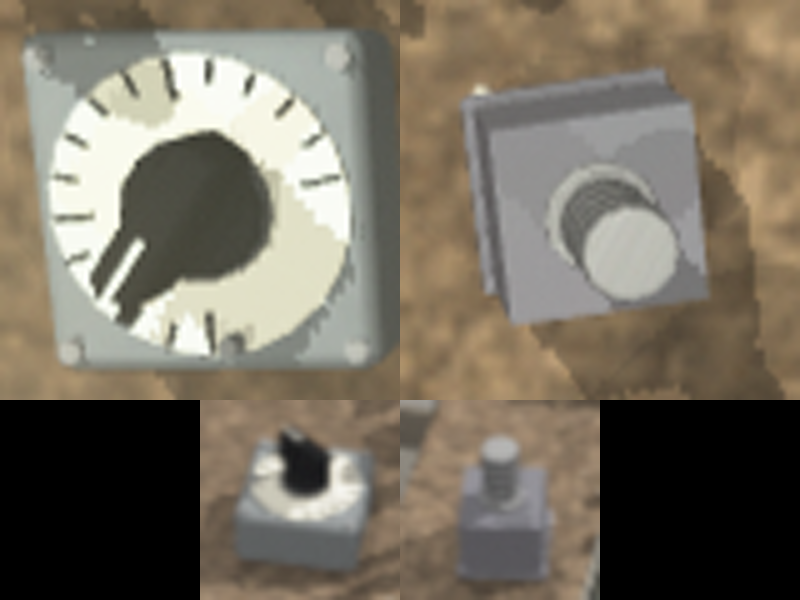

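```bash
python3 - <<'E'
from h import *
W=wcam('w1');S=cam('side')
c=lambda x,y:(114+x/5-.4,106+y/5-.4)
p=lambda x,y:(272+(x-400)/5-.4,132+y/5-.4)
print('screws',[atz(W,c(*q),.041) for q in [(40,55),(340,55),(70,352),(357,352)]])
print('dial',atz(W,c(200,205),.041), 'tri',tri([(W,c(200,205)),(S,(261.6,157.2))]))
print('post',atz(W,c(233,343),.05))
a,b=atz(W,c(140,240),.076),atz(W,c(105,303),.076);print('stripe',a,b,np.degrees(np.arctan2((b-a)[1],-(b-a)[0])))
print('pin top',atz(W,p(632,252),.088),'tri',tri([(W,p(632,252)),(S,(237.6,184.6))]))
print('collar',atz(W,p(604,216),.05))
print('stand top corners',[atz(W,p(*q),.046) for q in [(488,128),(692,102),(707,298),(515,322)]])
E
```

```text
screws [array([0.5139, 0.1863, 0.041 ]), array([0.5141, 0.1145, 0.041 ]), array([0.4413, 0.1868, 0.041 ]), array([0.4415, 0.1146, 0.041 ])]
dial [0.4783 0.151  0.041 ] tri (array([0.4772, 0.1554, 0.0279]), [np.float64(0.0004797370860473284), np.float64(0.0004797370860475741)])
post [0.4457 0.1428 0.05  ]
stripe [0.4747 0.1535 0.076 ] [0.4603 0.1628 0.076 ] 32.94012370073312
pin top [ 0.4453 -0.0434  0.088 ] tri (array([ 0.4439, -0.0438,  0.0863]), [np.float64(0.0009753366197645226), np.float64(0.0009753366197645473)])
collar [ 0.4454 -0.0438  0.05  ]
stand top corners [array([ 0.4664, -0.0151,  0.046 ]), array([ 0.4729, -0.0645,  0.046 ]), array([ 0.4236, -0.0714,  0.046 ]), array([ 0.4172, -0.0234,  0.046 ])]
```

>>> move_arm:
  series:
    - [0.7,0.016,0.101,-0.06,0,0,-0.078]
    - [0.7,0.016,0.101,-0.06,0,0,-0.078]
    - [0.7,0.016,0.101,-0.06,0,0,-0.078]
    - [0.7,0.016,0.101,-0.06,0,0,-0.078]
    - [0.7,0.016,0.101,-0.06,0,0,-0.078]
    - [0.7,0,0,-0.15,0,0,0]
    - [0.7,0,0,-0.15,0,0,0]
    - [0.7,0,0,-0.15,0,0,0]
    - [0.7,0,0,-0.1,0,0,0]
    - [0.7,0,0,-0.06,0,0,0]

```text
time: 3.55
tcp_pos: [0.4779, 0.1499, 0.0748]
ee_rot: [[0.819, -0.574, -0.001], [-0.574, -0.819, -0.0], [-0.001, 0.001, -1.0]]
contact_force: [0.2, 0.0, -0.2]
grip_width: 0.0602
```

>>> move_arm:
  series:
    - [0,0,0,-0.01,0,0,0]
    - [0,0,0,0,0,0,0]
    - [0,0,0,0,0,0,0]
    - [0,0,0,0,0,0,0]
    - [0,0,0,0,0,0,0]

```text
time: 4.18
tcp_pos: [0.4777, 0.1501, 0.0744]
ee_rot: [[0.82, -0.572, 0.0], [-0.572, -0.82, -0.001], [0.001, 0.0, -1.0]]
contact_force: [-2.1, -9.5, 5.2]
grip_width: 0.0117
```

```bash
python3 - <<'E'
from h import *
o=get_obs();print(o['time'],o['tcp_pos'],o['qpos'],o['contact_force'],o['wrist_torque'],o['grip_width'])
E
```

```text
4.175 [0.4777 0.1501 0.0744] [ 0.1728  0.59    2.0234 -0.0015  0.5279  2.3542] [-2.1408 -9.4966  5.1564] [-1.4352  0.2725 -0.039 ] 0.01171135598516838
```

>>> move_arm:
  series:
    - [0,0,-0.002,0,0,0,0.06]
    - [0,0,-0.002,0,0,0,0.06]
    - [0,0,0,0,0,0,0.06]
    - [0,0,0,0,0,0,0.06]
    - [0,0,0,0,0,0,0.06]
    - [0,0,0,0,0,0,0.06]
    - [0,0,0,0,0,0,0.02]
    - [0,0,0,0,0,0,0]

```text
time: 5.18
tcp_pos: [0.4779, 0.1505, 0.0744]
ee_rot: [[1.0, -0.012, 0.001], [-0.012, -1.0, 0.001], [0.001, -0.001, -1.0]]
contact_force: [-3.0, 7.4, 2.7]
grip_width: 0.0119
```

```bash
python3 - <<'E'
from h import *
o=get_obs();print(o['time'],o['tcp_pos'],o['ee_rot'],o['contact_force'],o['wrist_torque'],o['grip_width'])
E
```

```text
5.175 [0.4779 0.1505 0.0744] [[ 0.9999 -0.0123  0.0013]
 [-0.0123 -0.9999  0.0008]
 [ 0.0013 -0.0008 -1.    ]] [-3.0399  7.4436  2.6795] [1.3719 0.4299 0.0725] 0.011879832004975008
```

>>> move_arm:
  series:
    - [0,0,0.002,0,0,0,0.02]
    - [0,0,0,0,0,0,0.02]
    - [0,0,0,0,0,0,0]

```text
time: 5.55
tcp_pos: [0.4779, 0.1506, 0.0744]
ee_rot: [[0.999, 0.049, 0.001], [0.049, -0.999, 0.001], [0.001, -0.001, -1.0]]
contact_force: [-2.9, 2.8, 7.4]
grip_width: 0.012
```

```bash
python3 - <<'E'
from h import *
o=get_obs();print(o['time'],o['tcp_pos'],o['ee_rot'][:,0],o['contact_force'],o['wrist_torque'],o['grip_width'])
f=snap('wrist','w2')
E
```

```text
5.55 [0.4779 0.1506 0.0744] [0.9988 0.0488 0.001 ] [-2.8678  2.8139  7.3625] [ 0.6196  0.6029 -0.8615] 0.012008105449904452
```

Torque at z jumped to -0.86 N m: the knob is against its stop. Releasing.

>>> move_arm:
  series:
    - [0.6,0,0,0,0,0,0]
    - [0.6,0,0,0,0,0,0]
    - [0.6,0,0,0.05,0,0,0]
    - [0.6,0,0,0.15,0,0,0]
    - [0.6,0,-0.05,0.2,0,0,0]
    - [0.4,0,-0.15,0.2,0,0,0]
    - [0.2,0,-0.2,0.2,0,0,0]
    - [0,0,0,0.1,0,0,-0.03]
    - [0,0,0,0,0,0,0]

```text
time: 6.72
tcp_pos: [0.4781, 0.0556, 0.2948]
ee_rot: [[1.0, 0.002, 0.004], [0.002, -1.0, -0.0], [0.004, 0.0, -1.0]]
contact_force: [0.2, 0.7, -0.6]
grip_width: 0.0001
```

```bash
python3 - <<'E'
from h import *
o=get_obs();print(o['time'],o['tcp_pos'],o['ee_rot'][:,0],o['contact_force'],o['wrist_torque'],o['grip_width'])
f=snap('wrist','w3'); snap('side','sd3')
E
```

```text
6.725 [0.4781 0.0556 0.2948] [1.     0.002  0.0042] [ 0.159   0.7453 -0.6212] [ 0.0626 -0.0046 -0.0011] 0.00011160318193143187
```

>>> move_arm:
  series:
    - [0,0.01,-0.2,0,0,0,0]
    - [0,0.01,-0.2,0,0,0,0]
    - [0,0.01,-0.2,0,0,0,0]
    - [0,0.01,-0.2,0,0,0,0]
    - [0,0.01,-0.2,0,0,0,0]
    - [0,0.01,-0.2,0,0,0,0]
    - [0,0.01,-0.2,0,0,0,0]
    - [0,0.01,-0.2,0,0,0,0]
    - [0,0,0,0,0,0,0]
    - [0,0,0,0,0,0,0]

```text
time: 8.07
tcp_pos: [0.4977, -0.3431, 0.2912]
ee_rot: [[1.0, 0.004, -0.002], [0.004, -1.0, 0.002], [-0.002, -0.002, -1.0]]
contact_force: [-0.8, -0.1, 0.0]
grip_width: 0.0001
```

```bash
python3 - <<'E'
from h import *
o=get_obs();print(o['time'],o['tcp_pos'],o['ee_rot'][:,0],o['contact_force'],o['qpos'],o['grip_width'])
f=snap('wrist','w4')
a=cv2.resize(f,(680,510),interpolation=cv2.INTER_CUBIC)
W=wcam('w3');u=proj(W,[.478,.151,.06]).astype(int);print(u)
k=cv2.imread('pics/w3.png')[max(0,u[1]-40):u[1]+40,max(0,u[0]-40):u[0]+40]
a[310:510,0:200]=cv2.resize(k,(200,200),interpolation=cv2.INTER_CUBIC)
cv2.imwrite('pics/w4b.png',a)
E
```

```text
8.075 [ 0.4977 -0.3431  0.2912] [ 1.      0.0036 -0.0018] [-0.8482 -0.0542  0.0204] [-0.7129  0.4277  1.5611  0.0001  1.1553  0.8543] 0.00014241120683609247
[174 168]
```

View pics/w4b.png

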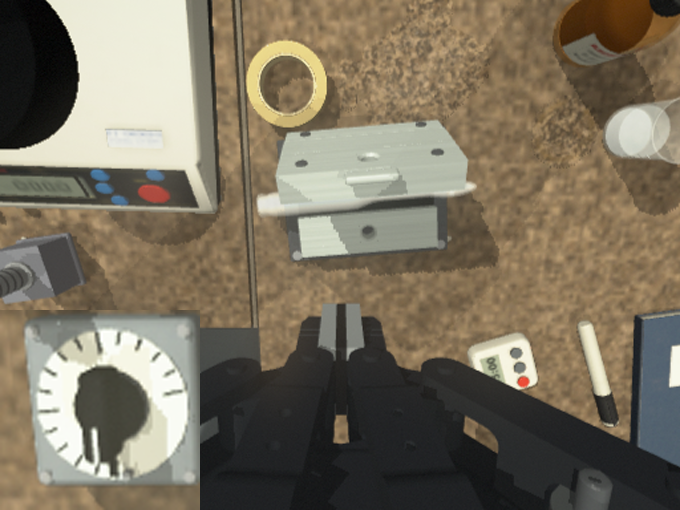

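Inset: the knob stripe is now vertical, towards the counter's -x, so it is at zero. Main view: lower hole at (369,232), upper hole at (370,156), lower half front edge (300,257)–(446,248), tape at (287,84).

```bash
python3 - <<'E'
from h import *
from scipy.optimize import least_squares
W=wcam('w4');S=cam('side');f=512/680
w=lambda x,y:((x+.5)*f-.5,(y+.5)*f-.5)
s=lambda x,y:(195+x/6-.4,245+y/6-.4)
print('lower hole',atz(W,w(369,232),.03),tri([(W,w(369,232)),(S,s(168,305))]))
print('upper hole tri',tri([(W,w(369,156)),(S,s(347,220))]))
F=[atz(W,w(*q),.03) for q in [(301,257),(446,248),(436,206),(299,216)]];print(np.array(F))
lh=atz(W,w(369,232),.03)
for yaw in (.03,.06,.09):
  ax=np.array([np.cos(yaw),np.sin(yaw),0])
  hm=lh+.077*ax
  P=lambda r,t:hm+ax*(-r*np.cos(t)+.0225*np.sin(t))+np.array([0,0,r*np.sin(t)+.0225*np.cos(t)])
  r=least_squares(lambda v:np.r_[proj(W,P(.077,v[0]))-w(369,156)],[1.1]); print(yaw,r.x,r.fun,hm)
E
```

```text
lower hole [ 0.4835 -0.3687  0.03  ] (array([ 0.4808, -0.3691,  0.0251]), [np.float64(0.0016293817385700609), np.float64(0.0016293817385698633)])
upper hole tri (array([ 0.5552, -0.3624,  0.1085]), [np.float64(0.00038172533258954816), np.float64(0.0003817253325897917)])
[[ 0.4589 -0.304   0.03  ]
 [ 0.4682 -0.4423  0.03  ]
 [ 0.5083 -0.4303  0.03  ]
 [ 0.4986 -0.3031  0.03  ]]
0.03 [1.226] [ 4.6341 -0.0054] [ 0.5605 -0.3664  0.03  ]
0.06 [1.2279] [ 2.3312 -0.0767] [ 0.5604 -0.3641  0.03  ]
0.09 [1.2291] [ 0.0253 -0.0016] [ 0.5602 -0.3618  0.03  ]
```

>>> move_arm:
  series:
    - [0,0.12,-0.024,0,0,0,0.017]
    - [0,0.12,-0.024,0,0,0,0.017]
    - [0,0.12,-0.024,0,0,0,0.017]
    - [0,0,0,-0.2,0,0,0]
    - [0,0,0,-0.2,0,0,0]
    - [0,0,0,-0.2,0,0,0]
    - [0,0,0,0,0,0,0]

```text
time: 9.0
tcp_pos: [0.5869, -0.3597, 0.1393]
ee_rot: [[0.996, 0.085, -0.006], [0.085, -0.996, 0.004], [-0.005, -0.005, -1.0]]
contact_force: [0.0, -0.2, 1.6]
grip_width: 0.0001
```

>>> move_arm:
  series:
    - [0,-0.046,-0.004,-0.01,0,0,0]
    - [0,-0.046,-0.004,0,0,0,0]
    - [0,-0.055,-0.004,-0.013,0,0,0]
    - [0,-0.055,-0.004,-0.013,0,0,0]
    - [0,-0.044,-0.003,-0.027,0,0,0]
    - [0,-0.044,-0.003,-0.027,0,0,0]

```text
time: 9.75
tcp_pos: [0.5145, -0.3676, 0.1196]
ee_rot: [[0.997, 0.083, 0.0], [0.083, -0.997, -0.0], [0.0, 0.0, -1.0]]
contact_force: [3.6, -1.0, 0.1]
grip_width: -0.0001
```

>>> move_arm:
  series:
    - [0,-0.034,-0.003,-0.039,0,0,0]
    - [0,-0.034,-0.003,-0.039,0,0,0]
    - [0,-0.021,-0.002,-0.047,0,0,0]
    - [0,-0.021,-0.002,-0.047,0,0,0]
    - [0,0,0,-0.008,0,0,0]
    - [0,0,0,0,0,0,0]

```text
time: 10.5
tcp_pos: [0.4873, -0.3698, 0.0746]
ee_rot: [[0.997, 0.083, -0.001], [0.083, -0.997, 0.001], [-0.001, -0.001, -1.0]]
contact_force: [-4.1, -0.4, 4.4]
grip_width: -0.0
```

>>> move_arm:
  series:
    - [0,0,0,-0.008,0,0,0]
    - [0,0,0,-0.008,0,0,0]
    - [0,0,0,0,0,0,0]

```text
time: 10.88
tcp_pos: [0.4874, -0.3699, 0.0741]
ee_rot: [[0.997, 0.083, 0.0], [0.083, -0.997, -0.001], [0.0, 0.001, -1.0]]
contact_force: [-13.6, 6.9, 42.3]
grip_width: 0.0
```

>>> move_arm:
  series:
    - [0,0,0,0.06,0,0,0]
    - [0,-0.02,0,0.14,0,0,0]
    - [0,-0.03,0,0.14,0,0,0]
    - [0,-0.03,0,0.14,0,0,0]
    - [0,0,0,0,0,0,0]
    - [0,0,0,0,0,0,0]

```text
time: 11.62
tcp_pos: [0.4677, -0.3697, 0.1902]
ee_rot: [[0.997, 0.083, -0.001], [0.083, -0.997, 0.001], [-0.001, -0.001, -1.0]]
contact_force: [-0.4, 0.3, -0.6]
grip_width: 0.0001
```

```bash
python3 - <<'E'
from h import *
f=snap('wrist','w5');o=get_obs();print(o['time'],o['tcp_pos'],o['contact_force'])
E
```

```text
11.675 [ 0.4677 -0.3696  0.1898] [ 0.0188 -0.347  -0.7457]
```

>>> move_arm:
  series:
    - [0.3,-0.03,0.1,0.13,0,0,0]
    - [0.6,-0.03,0.1,0.13,0,0,0]
    - [0.6,0,0,0,0,0,0]
    - [0.6,0,0,0,0,0,0]

```text
time: 12.18
tcp_pos: [0.4529, -0.32, 0.2548]
ee_rot: [[0.997, 0.083, -0.001], [0.083, -0.997, 0.001], [-0.001, -0.001, -1.0]]
contact_force: [-0.2, 0.2, 0.2]
grip_width: 0.0515
```

```bash
python3 - <<'E'
from h import *
f=snap('wrist','w6');snap('side','sd6');o=get_obs();print(o['time'],o['tcp_pos'],o['contact_force'])
r=[]
for n in ['w5','w6']:
    u=proj(wcam(n),[.4835,-.3687,.0525]).astype(int)
    x,y=max(0,u[0]-50),max(0,u[1]-50); x=min(x,412);print(n,x,y)
    r.append(cv2.resize(cv2.imread(f'pics/{n}.png')[y:y+100,x:x+100],(400,400),interpolation=cv2.INTER_CUBIC))
cv2.imwrite('pics/c5.png',np.hstack(r))
E
```

```text
12.275 [ 0.4527 -0.3202  0.2545] [-0.0845 -0.5338  0.6209]
w5 207 120
w6 256 98
```

View pics/c5.png

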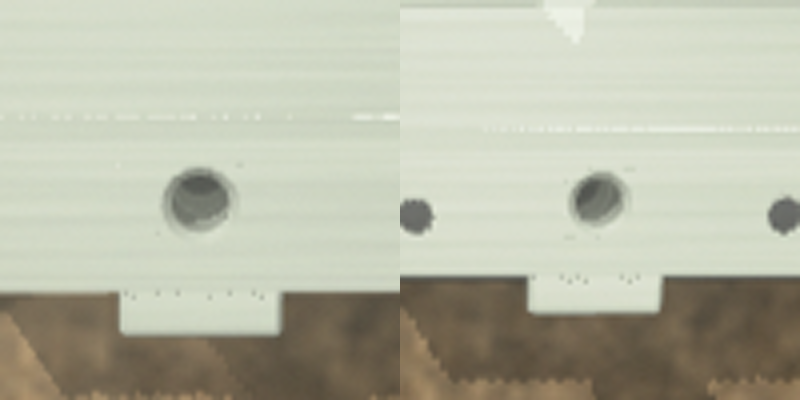

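Shut carrier: hole mouth at crop (200,200) in w5 and (199,199) in w6. Its edges lie parallel to the image, so carrier yaw is about 0.083.

```bash
python3 - <<'E'
from h import *
A,B,S=wcam('w5'),wcam('w6'),cam('side')
a=(207+200/4-.4,120+200/4-.4);b=(256+199/4-.4,98+199/4-.4)
print('hole',tri([(A,a),(B,b)]),atz(A,a,.0525),atz(B,b,.0525))
E
```

```text
hole (array([ 0.4838, -0.3679,  0.0501]), [np.float64(6.168214969385553e-05), np.float64(6.168214969380996e-05)]) [ 0.4842 -0.3679  0.0525] [ 0.4841 -0.3675  0.0525]
```

>>> move_arm:
  series:
    - [0.6,-0.005,0.185,-0.036,0,0,0]
    - [0.6,-0.005,0.185,-0.036,0,0,0]
    - [0.6,-0.005,0.185,-0.036,0,0,0]
    - [0.6,-0.005,0.185,-0.036,0,0,0]
    - [0.6,-0.005,0.185,-0.036,0,0,0]
    - [0.6,-0.005,0.182,-0.036,0,0,0]
    - [0.6,0,0,-0.124,0,0,0]
    - [0.6,0,0,-0.124,0,0,0]
    - [0.6,0,0,-0.124,0,0,0]
    - [0.6,0,0,0,0,0,0]

```text
time: 13.52
tcp_pos: [0.4445, -0.0432, 0.107]
ee_rot: [[0.997, 0.083, -0.005], [0.083, -0.997, 0.001], [-0.005, -0.002, -1.0]]
contact_force: [0.8, 0.1, 0.0]
grip_width: 0.0516
```

>>> move_arm:
  series:
    - [0.6,0.002,0,-0.08,0,0,0]
    - [0.6,0,0,-0.042,0,0,0]
    - [0.6,0,0,0,0,0,0]
    - [0,0,0,0,0,0,0]
    - [0,0,0,0,0,0,0]
    - [0,0,0,0,0,0,0]
    - [0,0,0,0,0,0,0]

```text
time: 14.4
tcp_pos: [0.4461, -0.0432, 0.0793]
ee_rot: [[0.997, 0.083, 0.001], [0.083, -0.997, -0.0], [0.001, 0.0, -1.0]]
contact_force: [-1.0, 0.3, 5.3]
grip_width: 0.0203
```

>>> move_arm:
  series:
    - [0,0,0,0.04,0,0,0]
    - [0,0,0,0.1,0,0,0]
    - [0,0,0,0.14,0,0,0]
    - [0,0,0,0.14,0,0,0]
    - [0,0,0,0.06,0,0,0]
    - [0,0,0,0,0,0,0]

```text
time: 15.15
tcp_pos: [0.446, -0.0432, 0.2]
ee_rot: [[0.997, 0.083, 0.003], [0.083, -0.997, -0.001], [0.003, 0.001, -1.0]]
contact_force: [-1.0, 0.1, -1.4]
grip_width: 0.0206
```

>>> move_arm:
  series:
    - [0,0.02,-0.16,0,0,0,0]
    - [0,0.02,-0.16,0,0,0,0]
    - [0,0.02,-0.16,0,0,0,0]
    - [0,0.02,-0.16,0,0,0,0]
    - [0,0.02,-0.16,0,0,0,0]
    - [0,0.02,-0.16,0,0,0,0]
    - [0,0.02,-0.16,0,0,0,0]
    - [0,0.015,-0.16,0,0,0,0]
    - [0,0,0,-0.06,0,0,0]
    - [0,0,0,0,0,0,0]

```text
time: 16.4
tcp_pos: [0.4837, -0.3622, 0.1814]
ee_rot: [[0.997, 0.083, -0.003], [0.083, -0.997, 0.003], [-0.003, -0.003, -1.0]]
contact_force: [0.1, -0.4, -2.0]
grip_width: 0.0204
```

```bash
python3 - <<'E'
from h import *
o=get_obs();print(o['time'],o['tcp_pos'],o['ee_rot'],o['contact_force'],o['grip_width'])
W=snap('wrist','w7');S=snap('side','sd7');P=o['tcp_pos']
for n in ('wrist','side'): print(n,proj(cam(n,o),P-[0,0,.0733]),proj(cam(n,o),[.4842,-.3678,.0525]))
a=cv2.resize(W[120:320,156:356],(500,500),interpolation=cv2.INTER_CUBIC)
u=proj(cam('side'),P-[0,0,.0733]).astype(int); x,y=u-30;print(x,y)
b=cv2.resize(S[y:y+60,x:x+60],(300,300),interpolation=cv2.INTER_CUBIC)
cv2.imwrite('pics/c7.png',np.hstack([a,np.vstack([b,np.zeros((200,300,3),np.uint8)])]))
E
```

```text
16.4 [ 0.4837 -0.3622  0.1814] [[ 0.9966  0.0826 -0.003 ]
 [ 0.0826 -0.9966  0.0029]
 [-0.0028 -0.0031 -1.    ]] [ 0.0595 -0.3998 -2.0239] 0.02039884044203171
wrist [257.3956 213.0091] [264.2624 190.8784]
side [222.697  275.9223] [223.9234 289.9353]
192 245
```

View pics/c7.png

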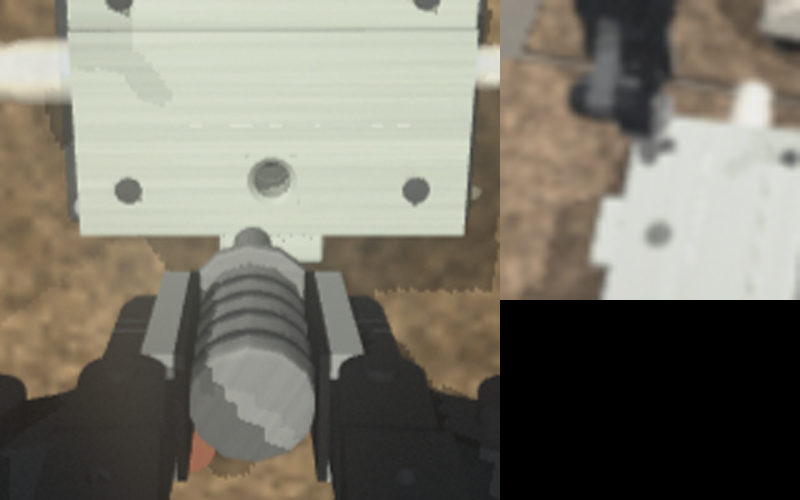

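In hand: grip top centre at crop (253,402), shank end near (253,238), hole (270,178). The side tile shows the tip at (655,155) and the hole at (657,235).

```bash
python3 - <<'E'
from h import *
W=wcam('w7');P=np.load('pics/w7.npy')[:3]
w=lambda x,y:(156+(x+.5)/2.5-.5,120+(y+.5)/2.5-.5)
print('grip top-tcp',atz(W,w(253,402),P[2]+.0087)-P)
print('shank front edge-tcp (tip z+4mm, r5)',atz(W,w(253,228),P[2]-.0693)-P, 'at tip z',atz(W,w(253,228),P[2]-.0733)-P)
print('collar top front edge', atz(W,w(253,247),P[2]-.0293)-P)
S=cam('side'); print('hole side at .0525',atz(S,(223,291.6),.0525),'tip side',atz(S,(222.6,275.6),P[2]-.0733),P)
E
```

```text
grip top-tcp [-0.0002  0.0001  0.0087]
shank front edge-tcp (tip z+4mm, r5) [ 0.0028  0.0005 -0.0693] at tip z [ 0.0014  0.0004 -0.0733]
collar top front edge [ 0.0123  0.0012 -0.0293]
hole side at .0525 [ 0.4831 -0.3726  0.0525] tip side [ 0.4832 -0.3614  0.1081] [ 0.4837 -0.3622  0.1814]
```

>>> move_arm:
  series:
    - [0,0.008,-0.024,0,0,0,0]
    - [0,0,0,-0.1,0,0,0]
    - [0,0,0,-0.08,0,0,0]
    - [0,0,0,-0.01,0,0,0]
    - [0,0,0,0,0,0,0]
    - [0,0,0,0,0,0,0]

```text
time: 17.25
tcp_pos: [0.4869, -0.3694, 0.137]
ee_rot: [[0.997, 0.083, 0.001], [0.083, -0.997, -0.001], [0.001, 0.001, -1.0]]
contact_force: [0.4, -0.6, -1.1]
grip_width: 0.0207
```

```bash
python3 - <<'E'
from h import *
o=get_obs();print(o['time'],o['tcp_pos'],o['contact_force'],o['grip_width'])
W=snap('wrist','w8');S=snap('side','sd8')
for n in ('wrist','side'): print(n,proj(cam(n,o),o['tcp_pos']-[0,0,.0733]),proj(cam(n,o),[.4842,-.3678,.0525]))
x,y=195,255
a=cv2.resize(W[170:250,206:306],(500,400),interpolation=cv2.INTER_CUBIC)
b=cv2.resize(S[y:y+60,x:x+45],(300,400),interpolation=cv2.INTER_CUBIC)
cv2.imwrite('pics/c8.png',np.hstack([a,b]))
E
```

```text
17.25 [ 0.4869 -0.3694  0.137 ] [ 0.3598 -0.5972 -1.0634] 0.02066125288167777
wrist [256.9099 213.4093] [254.2698 211.6695]
side [224.5328 288.4101] [223.9234 289.9353]
```

View pics/c8.png

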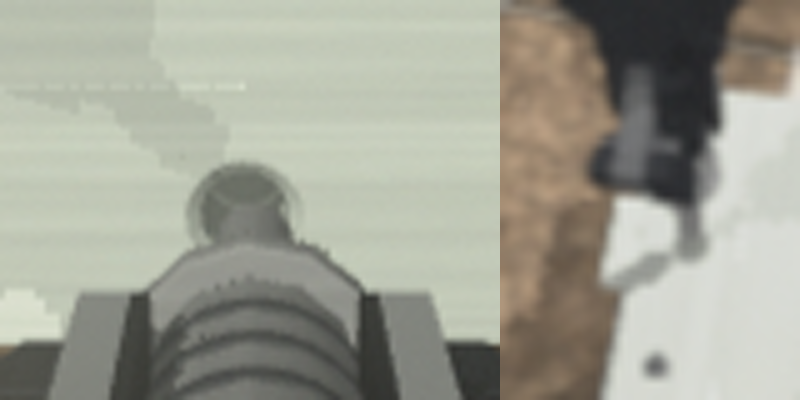

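Wrist: pin tip about 1 mm to the right (-y) of the hole centre, otherwise over the mouth. Correcting slightly and inserting gently.

>>> move_arm:
  series:
    - [0,-0.004,0.003,0,0,0,0]
    - [0,0,0,-0.02,0,0,0]
    - [0,0,0,-0.02,0,0,0]
    - [0,0,0,-0.02,0,0,0]
    - [0,0,0,-0.012,0,0,0]
    - [0,0,0,0,0,0,0]

```text
time: 18.1
tcp_pos: [0.4855, -0.3684, 0.1177]
ee_rot: [[0.997, 0.083, -0.0], [0.083, -0.997, 0.0], [-0.0, -0.0, -1.0]]
contact_force: [-0.2, 0.5, -0.9]
grip_width: 0.0206
```

>>> move_arm:
  series:
    - [0,0,0,-0.02,0,0,0]
    - [0,0,0,-0.02,0,0,0]
    - [0,0,0,-0.02,0,0,0]
    - [0,0,0,-0.02,0,0,0]
    - [0,0,0,0,0,0,0]

```text
time: 18.73
tcp_pos: [0.4855, -0.3683, 0.0975]
ee_rot: [[0.997, 0.083, -0.001], [0.083, -0.997, 0.0], [-0.001, -0.0, -1.0]]
contact_force: [-0.4, 0.6, -0.9]
grip_width: 0.0208
```

>>> move_arm:
  series:
    - [0,0,0,-0.02,0,0,0]
    - [0,0,0,-0.016,0,0,0]
    - [0,0,0,-0.008,0,0,0]
    - [0,0,0,0,0,0,0]

```text
time: 19.23
tcp_pos: [0.4856, -0.3684, 0.0868]
ee_rot: [[0.997, 0.083, -0.0], [0.083, -0.997, 0.0], [-0.0, -0.0, -1.0]]
contact_force: [-0.5, 0.1, -1.4]
grip_width: 0.0209
```

>>> move_arm:
  series:
    - [0,0,0,-0.004,0,0,0]
    - [0,0,0,-0.002,0,0,0]
    - [0,0,0,0,0,0,0]

```text
time: 19.6
tcp_pos: [0.4856, -0.3685, 0.0859]
ee_rot: [[0.997, 0.083, 0.0], [0.083, -0.997, -0.0], [0.0, 0.0, -1.0]]
contact_force: [-0.5, 1.0, 3.0]
grip_width: 0.0204
```

>>> move_arm:
  series:
    - [0,0,0,-0.002,0,0,0]
    - [0,0,0,-0.001,0,0,0]
    - [0,0,0,0,0,0,0]
    - [0,0,0,0,0,0,0]

```text
time: 20.1
tcp_pos: [0.4856, -0.3685, 0.0858]
ee_rot: [[0.997, 0.083, 0.001], [0.083, -0.997, -0.001], [0.0, 0.001, -1.0]]
contact_force: [-3.2, 3.1, 10.3]
grip_width: 0.0206
```

Contact at the expected height, 10.3 N. One last visual check.

>>> move_arm:
  series:
    - [0,0,0,0,0,0,0]
    - [0,0,0,0,0,0,0]
    - [0,0,0,0,0,0,0]
    - [0,0,0,0,0,0,0]

```text
time: 20.6
tcp_pos: [0.4857, -0.3685, 0.0858]
ee_rot: [[0.997, 0.083, 0.001], [0.083, -0.997, -0.001], [0.001, 0.001, -1.0]]
contact_force: [-2.3, 2.1, 11.3]
grip_width: 0.0201
```

```bash
python3 - <<'E'
from h import *
W=snap('wrist','w9');S=snap('side','sd9');o=get_obs();print(o['time'],o['tcp_pos'],o['contact_force'],o['wrist_torque'],o['grip_width'])
a=cv2.resize(W[100:300,156:356],(500,500),interpolation=cv2.INTER_CUBIC)
b=cv2.resize(S[250:350,190:290],(300,300),interpolation=cv2.INTER_CUBIC)
c=cv2.resize(S[130:200,230:335],(300,200),interpolation=cv2.INTER_CUBIC)
cv2.imwrite('pics/c9.png',np.hstack([a,np.vstack([b,c])]))
E
```

```text
20.7 [ 0.4856 -0.3685  0.0858] [-3.1079  1.9036 11.6208] [ 0.4212  0.5516 -0.022 ] 0.02030772754242572
```

View pics/c9.png

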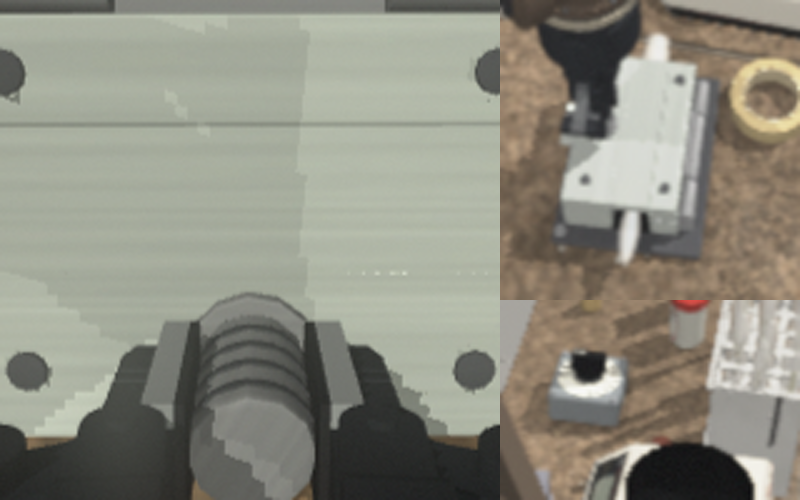

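The collar is flat on the shut upper half at about crop (250,305) and the pin is held. The side tile shows the carrier shut, and the tape and jar are undisturbed. The press force is steady at 11 N, so I'm handing in.

```bash
python3 -c "
from workcell import *
print(close_job()); o=get_obs(); print(o['time'],o['tcp_pos'],o['contact_force'],o['grip_width'])"
```

```text
the job is handed in; nothing more can be done
None
the job is handed in; nothing more can be done
```

The knob is back at zero, the carrier is shut and the pin is home. I handed the job in at about 20.7 s, with the arm still gripping the pin and pressing it down.

- **Knob:** I turned it about 35° anticlockwise until the wrist torque jumped to −0.86 N m at the stop. The picture taken after release shows the pointer on the counter's −x side.
- **Upper half:** I pushed it shut with closed fingertips along its arc. The fingertips ended at 52 mm above the worktop, against 52.5 mm expected. The last press peaked at 42 N at the wrist, more than needed. The fingertips did the pressing, and I count that as outside the 40 N limit on the arm and gripper body.
- **Pin:** It slid down through both halves with no side force, and contact came at the expected collar height (TCP at 0.0858 m). The last reading before handing in was 11.6 N upward, with about 3 N sideways, and the grip width was 20.3 mm.
- **Bystanders:** In the last pictures the tape roll and jar look undisturbed. I did not measure the weight and the stoppers again, but the arm's path stayed well clear of them.

**Disagreement:** The side camera put the upper hole 3 to 5 mm off in y from the wrist camera, and I went with the wrist. The wrist views also suggested the pin was tilted about 0.02 rad in the grip before insertion. I did not measure the tilt again once it was seated. No check failed outright.

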